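# Pack the prop wedges head to tail in their tray

## Robot

A 6-joint arm with a two-finger parallel gripper is mounted at the origin on the work surface. World frame = base frame: x ahead of the robot, y to its left, z up, the work surface at z = 0. Lengths are in m, angles in rad, forces in N, time in s.
With the tool pointing down it reaches from about 0.35 to 1 m from the base axis. Payload 7.1 kg.
Tool frame: the origin (TCP) lies between the finger pads; the fingertips stand 22 mm ahead of it and the grasp point (between the pads) lies 3 mm ahead of it; z points along the fingers, y is the line along which they close (so a half turn about z gives the same grasp; the last joint's range is limited). The gripper opens to 85 mm and grips with 20 to 120 N. Pads are 22 mm wide; open, the fingers measure 114 mm over their backs; the gripper's body (76 mm by 85 mm) begins 54 mm behind the grasp point. The pads swing forward as they close: fully open they stand 13 mm farther back than shut.
Start: joints at [-0.019, 0.423, 1.63, -0, 1.089, -0.019], TCP at [0.625, 0, 0.222] pointing down, gripper open.
Joint ranges: [-3, 3], [-0.9, 2.11], [0.09, 2.58], [-1.31, 4.45], [0.11, 2.69], [-2.54, 2.54]. Speed limits (rad/s): [2.39, 2.39, 3.01, 3.14, 3.14, 3.14].

## Interface

Orientations are given as a rotation vector (axis times angle).
In Python, from rig import manip gives the robot as it stands. The module is installed in compiled form; this text tells all that it offers. Calls block until the motion is done:
- manip.move_to(position, orientation): joint-space move of the TCP to a pose.
- manip.servo_line(position, orientation=None, rate=0.15): straight line of the TCP; orientation=None keeps the orientation; rate is the mean speed in m/s.
- manip.set_joints(angles): joint-space move.
- manip.command_gripper(opening, f_grip=None): finger opening in m; f_grip is the grip in N (None keeps the last); returns when the fingers have stopped.
- manip.hold(seconds).
- manip.solve_ik(position, orientation): joint angles nearest the present ones, or None.
- manip.camera(name): name is "scene" or "side" or "wrist"; returns a dict with "image" (384x512x3 uint8, red, green, blue), "fx", "fy", "cx", "cy" (pixels), "cam_to_world" (4x4, takes a point from camera to world coordinates); the wrist camera has in their place "mount" (4x4, takes a point from camera to tool coordinates, whose origin is the TCP and whose axes are the flange's). Camera axes: x right, y down, z forward; pixel columns grow to the right and rows downward; lengths in m; the calibration is good to about 2 mm. A picture is of the moment at which its call begins: read the wrist's pose just before it. There is no depth.
A pose or a line that the arm cannot do raises manip.IKError and nothing moves.
- manip.sign_off(): hands the job in; it is judged then, once.
Readings, each from a call of its own:
- manip.get_time(): time.
- manip.get_joint_positions(): joint angles.
- manip.get_joint_vel(): joint speeds.
- manip.get_tau(): joint torques, N m.
- manip.get_position(): TCP position.
- manip.get_ee_rot(): TCP orientation.
- manip.get_contact_force(): force on the tool from outside, world axes, zero at the start.
- manip.get_torque(): the same for the moment, N m.
- manip.get_width(): finger opening in m.
- manip.get_grip_force(): force on a finger pad.
Only numpy, scipy, OpenCV 4.12 (cv2) and the standard library are available. Lean on these libraries where they do the work, as an engineer would, in place of code of your own. Each camera call takes 0.05 s, during which the arm holds its last target. There are 200 camera calls.

## Task

Put the three loose tapered beech wedges into the white tray with the one already there, packed alternately head to tail so that all four lie flat on the tray's floor, on the same side as they lie now, and fill it. The tray is light and loose: do not shove it out of its place or tip it, and leave everything else on the bench, including the straight block, where it is.

Things in the scene. Friction and masses are not known exactly. Their poses are not given: they have to be found in the camera images.
- tray: Light loose white plastic tray, 0.1-0.2 kg: with three wedges in it, it slides at 3 to 6 N. 138 (x) x 193 (y) x 22 mm high; walls and floor 4 mm. Origin: centre of underside, z up. Four wedges along tray x, alternately head to tail, sloping side to sloping side, square to square, leave 5 mm spare in y, 10 in x; no other way fits. Seated tops 54 mm above bench; the last has no finger room below the neighbours' tops.
- wedge_0: Beech prop wedge, same size and axes as wedge_1, already in the tray at the tray's -y wall: its square side against that wall, its head (x axis) towards tray +x.
- wedge_1: Loose beech wedge, 0.12-0.24 kg. From above a right-angled trapezoid 120 mm long, 56 wide at the head, 34 at the tail, 45 at mid-length; upright sides 50 high. Origin: underside, mid-length, mid-width (it balances 4 mm headward); x towards the head, z up. Side y = -22.5 mm is square to the ends; the other slopes from y = +33.5 at the head (x = 60) to +11.5 at the tail (x = -60).
- wedge_2: Loose beech wedge lying on its side on the bench, exactly like wedge_1 in size and axes.
- wedge_3: Loose beech wedge lying on its side on the bench, exactly like wedge_1 in size and axes.
- straight_block: plain rectangular beech block, 120 x 45 x 50 mm high, not tapered, not part of the set; origin centre of underside, x along its length. It may lie in any of the places where a wedge lies. Leave it alone.
- control_unit: closed aluminium electronic control unit, 105 x 160 x 34 mm high, origin centre of underside. Leave it alone.
- screwdriver: screwdriver lying on the bench along its x axis, about 200 mm long. Leave it alone.
- cleaner_bottle: upright bottle, 56 mm diameter, 120 mm high, origin centre of underside. Leave it alone.
- battery_pack: black power-tool battery, 110 x 75 x 55 mm high, origin centre of underside. Leave it alone.
- screw_pot: steel pot, 70 mm diameter, 60 mm high, origin centre of underside. Leave it alone.
Not all that is in view belongs to the job. There is more than one size of the tray; the job needs the smaller.

How it is judged:
At the end, for the whole second after the job is handed in: All four wedges lie on the tray's floor (origin at most 3.5 mm above it, tilted under 0.05 rad, same face up as at the start), between the tray's walls and at rest; the tray stands flat on the bench (z of wedge_0 in the frame of tray between 0.001 and 0.0075 m and angle between each of wedge_0, wedge_1, wedge_2, wedge_3's own z axis and vertical below 0.05 rad and x of wedge_0 in the frame of tray between -0.012 and 0.012 m and y of wedge_0 in the frame of tray between -0.08 and 0.08 m and linear speed of each of wedge_0, wedge_1, wedge_2, wedge_3, tray below 0.02 m/s and z of wedge_1 in the frame of tray between 0.001 and 0.0075 m and x of wedge_1 in the frame of tray between -0.012 and 0.012 m and y of wedge_1 in the frame of tray between -0.08 and 0.08 m and z of wedge_2 in the frame of tray between 0.001 and 0.0075 m and x of wedge_2 in the frame of tray between -0.012 and 0.012 m and y of wedge_2 in the frame of tray between -0.08 and 0.08 m and z of wedge_3 in the frame of tray between 0.001 and 0.0075 m and x of wedge_3 in the frame of tray between -0.012 and 0.012 m and y of wedge_3 in the frame of tray between -0.08 and 0.08 m and angle between tray's own z axis and vertical below 0.03 rad and height (world z) of tray below 0.005 m); the robot touches nothing.
It fails at once if the tray is pushed more than 45 mm from its place (distance of tray from where it was at the start of the episode above 0.045 m).
It fails at once if the tray is tipped by more than 0.15 rad (angle between tray's own z axis and vertical above 0.15 rad).
It fails at once if the straight block or another bystander is moved by more than 30 mm (distance of any of straight_block, control_unit, screwdriver, cleaner_bottle, battery_pack, screw_pot from where it was at the start of the episode above 0.03 m).
It also fails if it takes over 72 s, if anything falls off the work surface, if the arm or the gripper's body presses on something with over 40 N, if the wrist force passes 120 N, or if a joint passes its speed limit or range.

## Working session

There is one attempt and no reset: what is moved stays moved. The work goes in short steps, each a Python script; the robot and the scene stay as the last script left them, time stands still between calls to the robot, and variables do not carry over. Pictures are saved under pics/ and viewed, at most 10 in all, crops included, and the job is handed in when it is done.

```bash
mkdir -p pics && python3 - <<'E'
from rig import manip
import cv2,numpy as np,pickle
d={}
for n in("scene","side","wrist"):
    c=manip.camera(n);d[n]=c
    cv2.imwrite(f"pics/{n}0.png",cv2.cvtColor(c["image"],cv2.COLOR_RGB2BGR))
    print(n,c["fx"],c["cx"],c["cy"],np.round(c.get("cam_to_world",c.get("mount")),3).tolist())
a=cv2.imread("pics/scene0.png");cv2.imwrite("pics/scene0b.png",cv2.resize(a,(800,600),interpolation=cv2.INTER_CUBIC))
pickle.dump(d,open("c0.pkl","wb"))
print(manip.get_ee_rot(),manip.get_position(),manip.get_width(),manip.get_time())
E
```

```text
scene 475.78812390162767 253.7637152596825 189.14125922818974 [[0.402, 0.628, -0.666, 1.397], [0.915, -0.261, 0.307, -0.433], [0.019, -0.733, -0.679, 0.97], [0.0, 0.0, 0.0, 1.0]]
side 437.04815412693836 250.70755519872372 190.38892988237734 [[0.986, -0.094, 0.135, 0.311], [-0.164, -0.649, 0.743, -0.922], [0.018, -0.755, -0.656, 0.852], [0.0, 0.0, 0.0, 1.0]]
wrist 290.5276709718658 252.2104958306906 187.91465001778673 [[0.001, -0.965, -0.264, 0.066], [1.0, 0.001, 0.0, 0.0], [0.0, -0.264, 0.965, -0.154], [0.0, 0.0, 0.0, 1.0]]
[-2.22082492e+00 -2.22079846e+00  1.33124666e-03] [6.24563758e-01 3.31151544e-05 2.21101588e-01] 0.08523828160966156 0.15
```

View pics/scene0b.png

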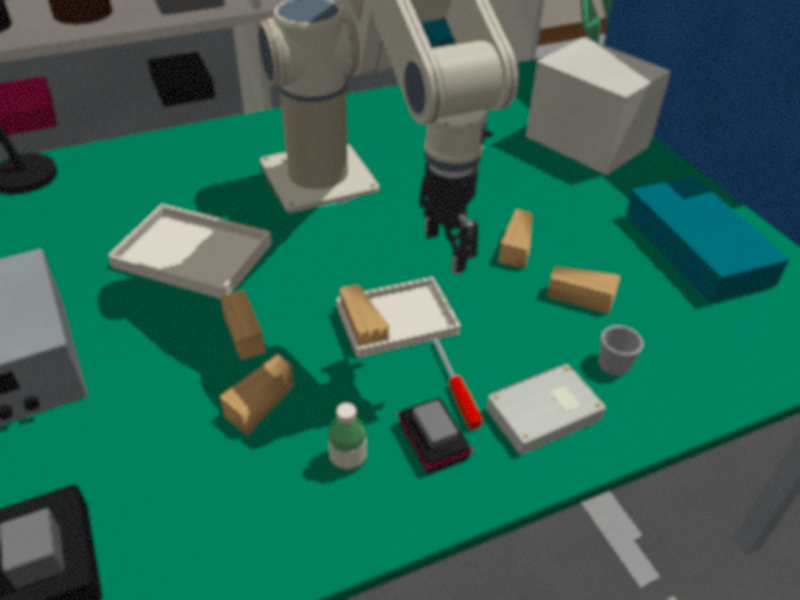

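View pics/side0.png

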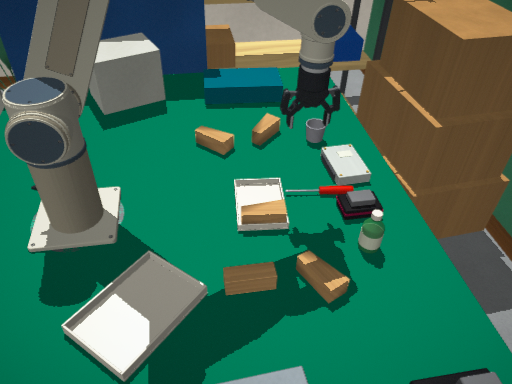

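The candidates, in scene picture pixels (800x600), are four loose beech blocks at (517,238), (584,288), (242,324) and (257,393). One of them is the straight block. The small tray is at (398,315) with wedge_0 at (363,313), and the big tray at (190,248) is a decoy. Next I'll get coarse positions and fly the wrist camera over each area.

```bash
cat > h.py <<'E'
import numpy as np,cv2
from scipy.spatial.transform import Rotation as R
def ray(c,T,uv,z):
    uv=np.atleast_2d(uv).astype(float)
    d=np.c_[(uv[:,0]-c["cx"])/c["fx"],(uv[:,1]-c["cy"])/c["fy"],np.ones(len(uv))]@T[:3,:3].T
    o=T[:3,3]; return o+d*((z-o[2])/d[:,2])[:,None]
def tcpT(p,rv):
    T=np.eye(4);T[:3,:3]=R.from_rotvec(rv).as_matrix();T[:3,3]=p;return T
def down(yaw): # tool z down, tool y axis at world angle yaw (closing line)
    y=np.array([np.cos(yaw),np.sin(yaw),0]);z=np.array([0,0,-1.]);x=np.cross(y,z)
    return R.from_matrix(np.c_[x,y,z]).as_rotvec()
def wood(img):
    h=cv2.cvtColor(img,cv2.COLOR_RGB2HSV)
    return cv2.inRange(h,(6,70,40),(24,255,255))
E
python3 - <<'E'
import pickle,cv2,numpy as np
from h import *
d=pickle.load(open("c0.pkl","rb"))
for n in("scene","side"):
    c=d[n];m=wood(c["image"]);k,l,s,ce=cv2.connectedComponentsWithStats(m)
    for i in range(1,k):
        if s[i,4]>150: print(n,ce[i].round(),s[i,4],ray(c,c["cam_to_world"],ce[i],.025).round(3))
for uv in [(337,300),(433,278),(460,327),(358,354)]: print(ray(d["scene"],d["scene"]["cam_to_world"],np.array(uv)*.64,.022).round(3))
c=d["wrist"];print(R.from_rotvec([-2.22082,-2.2208,.0013]).as_matrix().round(2).tolist())
E
```

```text
scene [358.  21.] 271 [[-0.419  0.931  0.025]]
scene [330. 153.] 503 [[0.409 0.288 0.025]]
scene [373. 184.] 867 [[0.586 0.332 0.025]]
scene [232. 202.] 706 [[ 0.497 -0.085  0.025]]
scene [155. 207.] 692 [[ 0.433 -0.292  0.025]]
scene [164. 252.] 1201 [[ 0.597 -0.311  0.025]]
side [226.   1.] 172 [[0.612 1.664 0.025]]
side [444. 109.] 29476 [[1.27  0.366 0.025]]
side [248.  51.] 2915 [[0.629 0.976 0.025]]
side [265. 129.] 543 [[0.585 0.328 0.025]]
side [214. 139.] 709 [[0.405 0.288 0.025]]
side [264. 213.] 919 [[ 0.503 -0.082  0.025]]
side [322. 276.] 1472 [[ 0.598 -0.313  0.025]]
side [250. 278.] 1409 [[ 0.428 -0.294  0.025]]
[[ 0.436 -0.112  0.022]]
[[0.449 0.08  0.022]]
[[0.587 0.067 0.022]]
[[ 0.578 -0.126  0.022]]
[[0.0, 1.0, -0.0], [1.0, -0.0, 0.0], [0.0, -0.0, -1.0]]
```

View pics/wrist0.png

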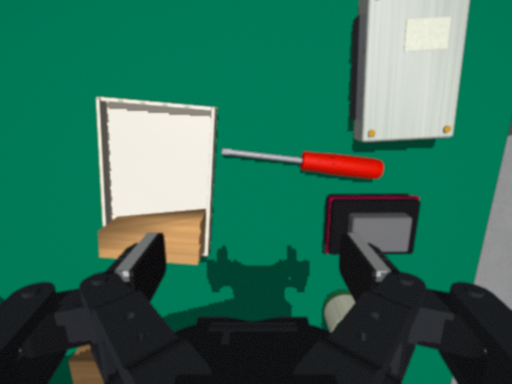

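The wrist image shows the small tray at (157,170), with wedge_0 at its -y end at (152,237), a screwdriver tip close to its right side at (225,152), and the battery and control unit further right. I'll take one nadir view with the wrist camera of the tray and of each beech block.

```bash
python3 - <<'E'
from rig import manip
from h import *
import pickle
out={}
for n,(x,y) in dict(tray=(.512,-.023),A=(.407,.288),B=(.585,.33),C=(.597,-.312),D=(.430,-.293)).items():
    manip.move_to([x,y-.066,.2],down(0)); manip.hold(.15)
    T=tcpT(manip.get_position(),manip.get_ee_rot()); c=manip.camera("wrist"); out[n]=(c,T@c["mount"])
    print(n,manip.get_time(),manip.get_position().round(3))
pickle.dump(out,open("c1.pkl","wb"))
t=np.vstack([np.hstack([out[a][0]["image"][0:256,106:406] for a in p]) for p in (("A","B"),("C","D"))])
cv2.imwrite("pics/four.png",t[...,::-1])
cv2.imwrite("pics/tray.png",cv2.resize(out["tray"][0]["image"][0:260,:],None,fx=1.5,fy=1.5)[...,::-1])
for n in "ABCD":
    c,T=out[n];m=wood(c["image"]);cs,_=cv2.findContours(m,0,2)
    k=[q for q in cs if cv2.contourArea(q)>1500 and q.min()>0]
    for q in k:
        p=ray(c,T,q[:,0],.05)[:,:2].astype(np.float32)
        r=cv2.minAreaRect(p); print(n,cv2.contourArea(q),np.round(r[0],4),np.round(r[1],4),round(r[2],1),"fill",round(cv2.contourArea(p)/r[1][0]/r[1][1],3))
E
```

```text
tray 0.9833 [ 0.513 -0.089  0.2  ]
A 2.425 [0.408 0.221 0.2  ]
B 3.3833 [0.584 0.264 0.2  ]
C 5.875 [ 0.597 -0.377  0.2  ]
D 6.7833 [ 0.431 -0.359  0.2  ]
A 5516.5 [0.4066 0.2978] [0.056  0.1212] 45.2 fill 0.791
B 6692.0 [0.4129 0.3013] [0.0713 0.1261] 45.3 fill 0.805
B 5517.0 [0.5803 0.3326] [0.1215 0.0557] 44.9 fill 0.793
C 6171.5 [ 0.4362 -0.2923] [0.1339 0.0442] 0.1 fill 0.974
C 5449.0 [ 0.6003 -0.3054] [0.0559 0.1212] 25.0 fill 0.791
D 5400.0 [ 0.4296 -0.2922] [0.1199 0.0447] 0.1 fill 0.988
D 6967.5 [ 0.5927 -0.3073] [0.0719 0.1238] 25.6 fill 0.808
```

View pics/four.png

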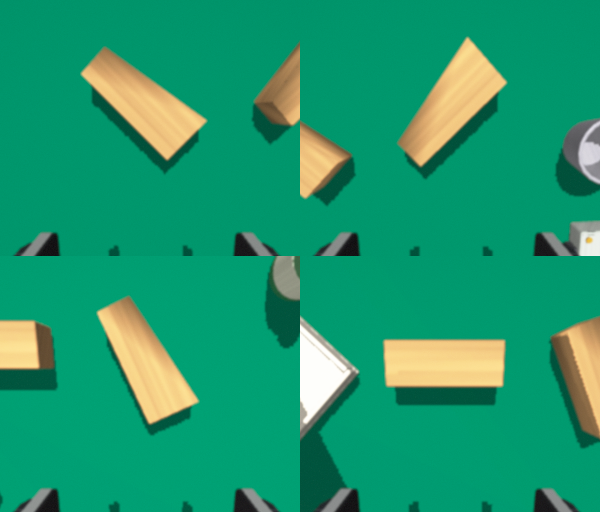

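View pics/tray.png

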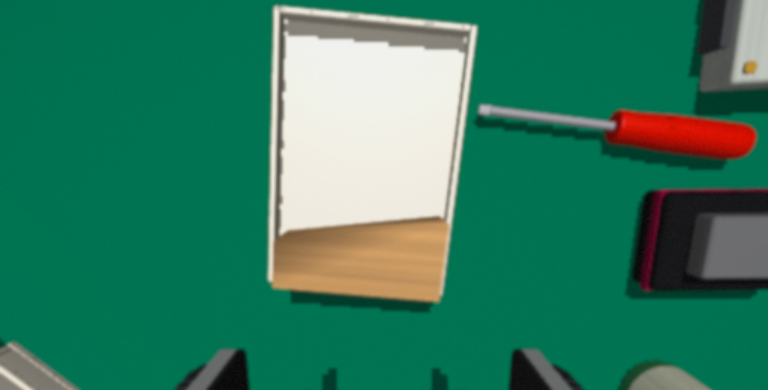

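A (517,238 in the scene picture), B (584,288) and C (257,393) taper: about 121 x 56 mm with fill 0.79. D (242,324) is the straight block, 120 x 45 mm with fill 0.99. In the tray picture the rim corners are at about (275,7), (477,26) and (268,283), and wedge_0's slope edge runs (282,232) to (447,217). I'll compute the exact poses now.

```bash
cat >> h.py <<'E'
def poly(q,n=4):
    """fit n-gon: corners by approxPolyDP, edges refined by fitLine; returns corners in px"""
    q=cv2.convexHull(q); pts=None
    for e in np.linspace(2,15,60):
        a=cv2.approxPolyDP(q,e,True)
        if len(a)==n: break
    return a[:,0].astype(float)
def refine(c,cnt):
    cnt=cnt[:,0].astype(float);L=[]
    for i in range(len(c)):
        a,b=c[i],c[(i+1)%len(c)];d=b-a;l=np.hypot(*d);d/=l;r=cnt-a;t=r@d;s=abs(r@[-d[1],d[0]])
        k=cnt[(t>.12*l)&(t<.88*l)&(s<3)];L.append(cv2.fitLine(k.astype(np.float32),cv2.DIST_HUBER,0,.01,.01).ravel())
    out=[]
    for i in range(len(c)):
        p,q=L[i-1],L[i];s=np.linalg.solve(np.c_[p[:2],-q[:2]],q[2:]-p[2:]);out.append(p[2:]+s[0]*p[:2])
    return np.array(out)
def wedge(P):
    """P 4x2 world corners (any order around) -> origin xy, heading, residual, chirality"""
    P=P[:,:2];M=np.array([[60,33.5],[-60,11.5],[-60,-22.5],[60,-22.5]])/1000
    best=None
    for fl in(1,-1):
      for k in range(4):
        for o in(1,-1):
          Q=np.roll(P[::o],k,0);m=M*[1,fl];a=m-m.mean(0);b=Q-Q.mean(0)
          th=np.arctan2((a[:,0]*b[:,1]-a[:,1]*b[:,0]).sum(),(a*b).sum());Rm=np.array([[np.cos(th),-np.sin(th)],[np.sin(th),np.cos(th)]])
          e=np.abs(b-a@Rm.T).max()
          if best is None or e<best[2]: best=(Q.mean(0)-Rm@m.mean(0),th,e,fl)
    return best
E
cat > meas.py <<'E'
import pickle
from h import *
out=pickle.load(open("c1.pkl","rb"));res={}
for n in "ABC":
    c,T=out[n];cs,_=cv2.findContours(wood(c["image"]),0,cv2.CHAIN_APPROX_NONE)
    k=[q for q in cs if 4500<cv2.contourArea(q)<5800]
    q=min(k,key=lambda q:np.hypot(*(q[:,0].mean(0)-[252,108])))
    P=ray(c,T,refine(poly(q),q),.05); w=wedge(P);res[n]=(w[0],w[1])
    print(n,w[0].round(4),np.degrees(w[1]).round(1),"err",round(w[2],4),"chir",w[3],[round(float(np.hypot(*(P[i]-P[i-1])[:2])),4) for i in range(4)])
c,T=out["tray"];h=cv2.cvtColor(c["image"],cv2.COLOR_RGB2HSV)
m=cv2.inRange(h,(0,0,60),(179,70,255))|wood(c["image"])
cs,_=cv2.findContours(m,0,cv2.CHAIN_APPROX_NONE);q=min((q for q in cs if cv2.contourArea(q)>8000),key=lambda q:np.hypot(*(q[:,0].mean(0)-[252,108])))
p=refine(poly(q),q);P=ray(c,T,p,.022);print(p.round(),"\n",P.round(4),[round(float(np.hypot(*(P[i]-P[i-1])[:2])),4) for i in range(4)])
g=[q for q in cv2.findContours(wood(c["image"]),0,cv2.CHAIN_APPROX_NONE)[0] if cv2.contourArea(q)>2000 and q.min()>0]
for q in g:
    P=ray(c,T,refine(poly(q),q),.054);print("w0",P.round(4).tolist(),wedge(P))
pickle.dump(res,open("res.pkl","wb"))
E
python3 meas.py
```

```text
A [0.4025 0.2939] -44.6 err 0.0006 chir 1 [0.0334, 0.1213, 0.0563, 0.1206]
B [0.5839 0.3291] 44.3 err 0.0013 chir 1 [0.121, 0.0564, 0.1211, 0.0336]
C [ 0.5956 -0.3075] -65.0 err 0.0007 chir 1 [0.0332, 0.1221, 0.0561, 0.1208]
[[182.   3.]
 [318.  16.]
 [294. 201.]
 [178. 191.]] 
 [[ 0.4427  0.0807  0.022 ]
 [ 0.5811  0.0687  0.022 ]
 [ 0.5641 -0.1294  0.022 ]
 [ 0.4259 -0.1167  0.022 ]] [0.1981, 0.1389, 0.1988, 0.1387]
w0 [[0.4919, -0.2608, 0.054], [0.415, -0.2892, 0.054], [0.3829, -0.2355, 0.054], [0.4923, -0.2355, 0.054]] (array([ 0.44550732, -0.25525352]), np.float64(-2.8691537685084754), np.float64(0.02119569960139396), -1)
w0 [[0.5623, -0.058, 0.054], [0.5568, -0.1186, 0.054], [0.4383, -0.1086, 0.054], [0.4408, -0.0687, 0.054]] (array([ 0.49952364, -0.08845987]), np.float64(-0.08782988720950641), np.float64(0.0030586692079373826), 1)
```

```bash
cat > act.py <<'E'
from rig import manip
from h import *
import pickle
TR=np.array([.5037,-.0214]);TY=-.0855
GX,GY=-.003,.0008; TIP=.020; ZT=.19
def rot(a): return np.array([[np.cos(a),-np.sin(a)],[np.sin(a),np.cos(a)]])
def tw(x,y): return TR+rot(TY)@[x,y]
def wr(a): return (a+np.pi)%(2*np.pi)-np.pi
def grip_pose(o,h): return o+rot(h)@[GX,GY]
def pick(o,h,po,ph,ov):
    """pick wedge at origin o heading h to be placed at po,ph; returns closing yaw to use for placing"""
    for s in(1,-1):
        y=wr(h+s*np.pi/2); y2=y+wr(ph-h)
        p=grip_pose(o,h); q=grip_pose(po,ph)
        if all(manip.solve_ik([*a,z],down(b)) is not None for a,b,z in((p,y,ZT),(p,y,.056),(q,y2,ZT),(q,y2,.06))): break
    else: raise SystemExit("no ik")
    z=.05-ov+TIP
    manip.command_gripper(.07); manip.move_to([*p,.12],down(y)); manip.servo_line([*p,z],rate=.15)
    manip.command_gripper(.03,60); print("width",manip.get_width(),"grip",manip.get_grip_force())
    manip.servo_line([*p,ZT],rate=.25); print("lifted w",manip.get_width(),manip.get_contact_force().round(1),"t",manip.get_time())
    manip.move_to([*q,ZT],down(y2)); return q,y2,z
def push(x,y0,y1,ymin,z=.05,f=2.5):
    """closed fingers: descend at tray (x,y0), go to y1, then step to -y till force f or ymin"""
    manip.move_to([*tw(x,y0),.12],down(TY+np.pi/2) if manip.solve_ik([*tw(x,y0),.12],down(TY+np.pi/2)) is not None else down(TY-np.pi/2))
    manip.servo_line([*tw(x,y0),z],rate=.2); b=manip.get_contact_force()
    manip.servo_line([*tw(x,y1),z],rate=.06); y=y1
    while y>ymin:
        F=rot(-TY)@(manip.get_contact_force()-b)[:2]
        print("y",round(y*1000,1),"F",F.round(1))
        if F[1]>f: break
        y-=.0015; manip.servo_line([*tw(x,y),z],rate=.03)
    manip.servo_line([*tw(x,y+.006),z],rate=.1); manip.servo_line([*tw(x,y+.006),.13],rate=.25)
def look(name,ty=-.0):
    p=tw(0,ty)-[0,.066]; manip.move_to([*p,.2],down(0)); manip.hold(.15)
    T=tcpT(manip.get_position(),manip.get_ee_rot()); c=manip.camera("wrist"); pickle.dump((c,T@c["mount"]),open(name+".pkl","wb"))
    cv2.imwrite(f"pics/{name}.png",cv2.resize(c["image"][0:260,110:400],None,fx=2,fy=2)[...,::-1]); print("t",manip.get_time())
E
python3 - <<'E'
from act import *
r=pickle.load(open("res.pkl","rb"))
q,y2,z=pick(*r["B"],tw(0,0),TY+np.pi,.014)
manip.servo_line([*q,z+.005],rate=.15); print(manip.get_contact_force().round(1))
manip.command_gripper(.057); manip.servo_line([*q,.13],rate=.25)
manip.command_gripper(0.0)
push(0.0,.052,.020,-.0,)
look("s1")
E
```

```text
width 0.030201462192124356 grip 0.0
lifted w 0.02986807342622714 [ 0.2 -0.6 -0.8] t 11.325
[0.4 0.4 0.3]
y 20.0 F [-0.4 -0.3]
y 18.5 F [ 0.1 -0.9]
y 17.0 F [ 0.4 -0. ]
y 15.5 F [-0.8  0.3]
y 14.0 F [-0.3 -1.4]
y 12.5 F [ 0.9 -0.8]
y 11.0 F [-0.7 -0.6]
y 9.5 F [-0.2 -0.5]
y 8.0 F [ 0.1 -0.4]
y 6.5 F [ 0.7 -0.5]
y 5.0 F [-0.3 -0.8]
y 3.5 F [-0.1 -0.6]
y 2.0 F [-0.4 -0.7]
y 0.5 F [-0.5 -0.9]
t 25.9833
```

```bash
python3 - <<'E'
from act import *
a=manip.camera("scene");b=manip.camera("side");pickle.dump((a,b),open("ss.pkl","wb"))
i=np.hstack([cv2.resize(a["image"][100:260,200:420],(550,400)),cv2.resize(b["image"][90:170,190:300],(250,182),interpolation=1) if 0 else cv2.resize(b["image"][90:250,190:290],(250,400))])
cv2.imwrite("pics/ss.png",i[...,::-1])
for c in(a,b):
    k,l,s,ce=cv2.connectedComponentsWithStats(wood(c["image"]))
    for j in range(1,k):
        if 300<s[j,4]<2000: print(ce[j].round(),s[j,4],ray(c,c["cam_to_world"],ce[j],.025).round(3))
p=manip.get_position();print(p,manip.get_joint_positions().round(3))
E
```

```text
[330. 153.] 506 [[0.409 0.288 0.025]]
[373. 184.] 866 [[0.586 0.333 0.025]]
[232. 202.] 707 [[ 0.497 -0.085  0.025]]
[155. 207.] 686 [[ 0.432 -0.291  0.025]]
[164. 251.] 1193 [[ 0.596 -0.311  0.025]]
[223.  55.] 972 [[0.51  0.946 0.025]]
[214. 139.] 710 [[0.405 0.288 0.025]]
[264. 213.] 920 [[ 0.503 -0.082  0.025]]
[322. 276.] 1461 [[ 0.597 -0.314  0.025]]
[250. 278.] 1410 [[ 0.428 -0.294  0.025]]
[ 0.50361724 -0.08722278  0.19981424] [-0.195  0.286  1.897 -0.     0.959 -0.195]
```

View pics/ss.png

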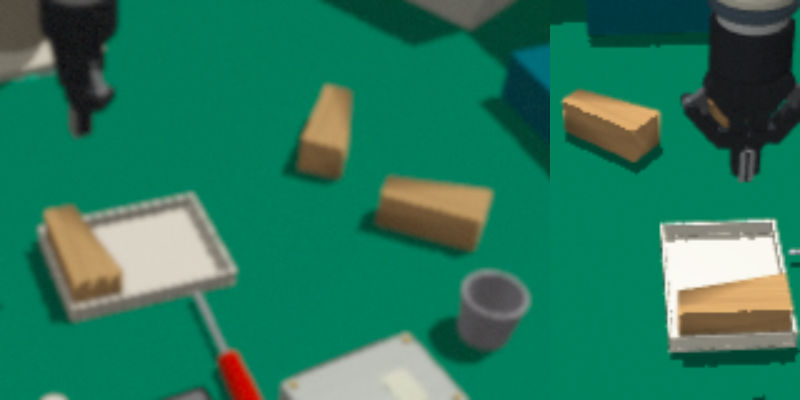

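The picture shows wedge B untouched in its place, at (436,212) in the crop, so the fingers closed without gripping it. The fingertip is at (80,135) in the left crop and (745,178) in the right. I'll triangulate the tip to check its height.

```bash
python3 - <<'E'
from act import *
a,b=pickle.load(open("ss.pkl","rb"))
def line(c,uv):
    T=c["cam_to_world"];d=T[:3,:3]@[(uv[0]-c["cx"])/c["fx"],(uv[1]-c["cy"])/c["fy"],1];return T[:3,3],d/np.linalg.norm(d)
o1,d1=line(a,(232,154));o2,d2=line(b,(268,161))
s=np.linalg.lstsq(np.c_[d1,-d2],o2-o1,rcond=None)[0];print(o1+s[0]*d1,o2+s[1]*d2,manip.get_position())
r=pickle.load(open("res.pkl","rb"))
for s in(1,-1):
    h=r["B"][1];y=wr(h+s*np.pi/2);p=grip_pose(*r["B"]);q=grip_pose(tw(0,0),TY+np.pi)
    print(p,np.degrees(y),[manip.solve_ik([*x,z],down(b)) for x,b,z in((p,y,.056),(q,y+wr(TY+np.pi-h),.06))])
# joint-level sanity of closing direction: tool y in world for down(0)
print(R.from_rotvec(down(0)).as_matrix().round(2).tolist())
E
```

```text
[ 0.50449229 -0.08595277  0.20562805] [ 0.50495969 -0.08677197  0.20471034] [ 0.50361724 -0.08722278  0.19981424]
[0.58121158 0.3275606 ] 134.28283046194065 [array([ 0.49537356,  0.6873753 ,  1.61313629,  0.        ,  0.84108106,
       -1.84830396]), array([-0.06775878,  0.51091936,  1.98096039,  0.        ,  0.64971291,
        1.58853755])]
[0.58121158 0.3275606 ] -45.71716953805935 [array([ 4.95373557e-01,  6.87375297e-01,  1.61313629e+00, -8.88178420e-16,
        8.41081064e-01,  1.29328869e+00]), array([-6.77587810e-02,  5.10919362e-01,  1.98096039e+00, -4.44089210e-16,
        6.49712906e-01, -1.55305511e+00])]
[[0.0, 1.0, 0.0], [1.0, 0.0, -0.0], [-0.0, 0.0, -1.0]]
```

The triangulated fingertip is at z = 0.205 with the TCP at 0.200, and both rays agree to about 1 mm. So the tips are about 5 mm behind the reported TCP, not 22 mm ahead. That explains the empty grasp: the tips passed above the 50 mm wedge. I'll pick at TCP z = 0.028, which is safe either way, and check the tips against the wedge once it's in hand.

```bash
sed -i 's/    z=.05-ov+TIP/    z=ov/; s/manip.servo_line(\[\*p,ZT\],rate=.25); print/if manip.get_width()<.04: raise SystemExit("miss")\n    manip.servo_line([*p,ZT],rate=.25); print/' act.py && python3 - <<'E'
from act import *
r=pickle.load(open("res.pkl","rb"))
q,y2,z=pick(*r["B"],tw(0,0),TY+np.pi,.028)
print(q,y2,z,manip.get_position(),manip.get_time())
a=manip.camera("scene");b=manip.camera("side");pickle.dump((a,b),open("ss2.pkl","wb"))
i=np.hstack([cv2.resize(a["image"][110:230,180:290],(400,436)),cv2.resize(b["image"][100:220,215:325],(400,436))])
cv2.imwrite("pics/ss2.png",i[...,::-1])
E
```

```text
width 0.04312560899699402 grip 59.11868719384074
lifted w 0.04306332332467089 [ 0.3 -0.3 -3.3] t 30.2667
[ 0.50662072 -0.02245327] 4.626888980384689 0.028 [ 0.50672637 -0.02232771  0.18995037] 33.15
```

View pics/ss2.png

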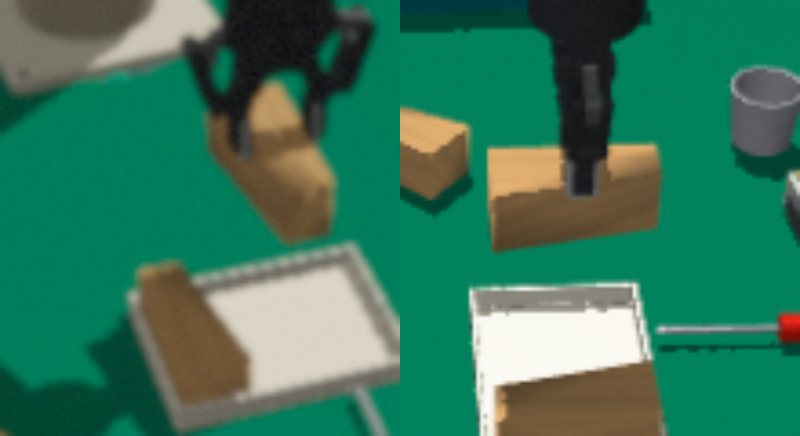

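Wedge B is in hand (width 43 mm, grip 59 N). The right crop shows the fingertip at (583,195), only about 10 mm below the wedge's top edge, so the tips stand about 10 mm above the TCP. The wedge sits about 6 mm headward of nominal, which I'll compensate for. I'll drop it in from just above wedge_0's top, then place A and push both together.

```bash
python3 - <<'E'
s=open("act.py").read()
a=s.index("    for s in(1,-1):");b=s.index("    z=ov")
s=s[:a]+'''    best=None;p=o+rot(h)@[.002,.001];q=po+rot(ph)@[-.003,.0003]
    for s in(1,-1):
      for t in(1,-1):
        if s!=t: pass
        y=wr(h+s*np.pi/2);y2=y+wr(ph-h)
        J=[manip.solve_ik([*u,v],down(w)) for u,w,v in((p,y,.12),(p,y,.03),(q,y2,ZT),(q,y2,.03))]
        if any(j is None for j in J): continue
        k=abs(J[2][5]-J[0][5])
        if best is None or k<best[0]: best=(k,y,y2)
    k,y,y2=best
'''+s[b:]
s=s.replace('''down(TY+np.pi/2) if manip.solve_ik([*tw(x,y0),.12],down(TY+np.pi/2)) is not None else down(TY-np.pi/2))''','''near([*tw(x,y0),.12]))''')
s=s.replace("def push(",'''def near(p):
    j=manip.get_joint_positions()
    return min((down(TY+s*np.pi/2) for s in(1,-1) if manip.solve_ik(p,down(TY+s*np.pi/2)) is not None),key=lambda o:abs(manip.solve_ik(p,o)[5]-j[5]))
def push(''').replace("z=.05,f=2.5","z=.025,f=3.0").replace("rate=.06); y=y1","rate=.08); y=y1").replace("y-=.0015","y-=.002").replace("        if s!=t: pass\n","").replace("      for t in(1,-1):\n","")
open("act.py","w").write(s)
E
sed -n '/def pick/,$p' act.py | head -60
cat > go2.py <<'E'
from act import *
r=pickle.load(open("res.pkl","rb"))
h=TY+np.pi;q=tw(0,-.019)+rot(h)@[-.009,0]
manip.servo_line([*q,.046],rate=.2); print("B down",manip.get_contact_force().round(1),manip.get_time())
manip.command_gripper(.057); manip.servo_line([*q,.12],rate=.3)
q,y2,z=pick(*r["A"],tw(0,.046),TY,.026)
manip.servo_line([*q,z+.005],rate=.2); print("A down",manip.get_contact_force().round(1))
manip.command_gripper(.06); manip.servo_line([*q,.12],rate=.3); print(manip.get_time())
manip.command_gripper(0.0)
push(0.0,.095,.062,.047)
print("t",manip.get_time())
look("s2")
E
python3 go2.py
```

```text
def pick(o,h,po,ph,ov):
    """pick wedge at origin o heading h to be placed at po,ph; returns closing yaw to use for placing"""
    best=None;p=o+rot(h)@[.002,.001];q=po+rot(ph)@[-.003,.0003]
    for s in(1,-1):
        y=wr(h+s*np.pi/2);y2=y+wr(ph-h)
        J=[manip.solve_ik([*u,v],down(w)) for u,w,v in((p,y,.12),(p,y,.03),(q,y2,ZT),(q,y2,.03))]
        if any(j is None for j in J): continue
        k=abs(J[2][5]-J[0][5])
        if best is None or k<best[0]: best=(k,y,y2)
    k,y,y2=best
    z=ov
    manip.command_gripper(.07); manip.move_to([*p,.12],down(y)); manip.servo_line([*p,z],rate=.15)
    manip.command_gripper(.03,60); print("width",manip.get_width(),"grip",manip.get_grip_force())
    if manip.get_width()<.04: raise SystemExit("miss")
    manip.servo_line([*p,ZT],rate=.25); print("lifted w",manip.get_width(),manip.get_contact_force().round(1),"t",manip.get_time())
    manip.move_to([*q,ZT],down(y2)); return q,y2,z
def near(p):
    j=manip.get_joint_positions()
    return min((down(TY+s*np.pi/2) for s in(1,-1) if manip.solve_ik(p,down(TY+s*np.pi/2)) is not None),key=lambd
[... 551 characters left out ...]
.03)
    manip.servo_line([*tw(x,y+.006),z],rate=.1); manip.servo_line([*tw(x,y+.006),.13],rate=.25)
def look(name,ty=-.0):
    p=tw(0,ty)-[0,.066]; manip.move_to([*p,.2],down(0)); manip.hold(.15)
    T=tcpT(manip.get_position(),manip.get_ee_rot()); c=manip.camera("wrist"); pickle.dump((c,T@c["mount"]),open(name+".pkl","wb"))
    cv2.imwrite(f"pics/{name}.png",cv2.resize(c["image"][0:260,110:400],None,fx=2,fy=2)[...,::-1]); print("t",manip.get_time())
B down [0.1 0.1 0.6] 34.125
width 0.04483676745764333 grip 58.528072563931346
lifted w 0.04464116046274458 [-0.4  0.5 -1.4] t 38.5833
A down [-3.3 -2.7 18. ]
41.4333
y 62.0 F [-1.1  0.6]
y 60.0 F [0.  1.9]
y 58.0 F [-1.1  5.1]
t 44.85
t 46.1833
```

View pics/s2.png

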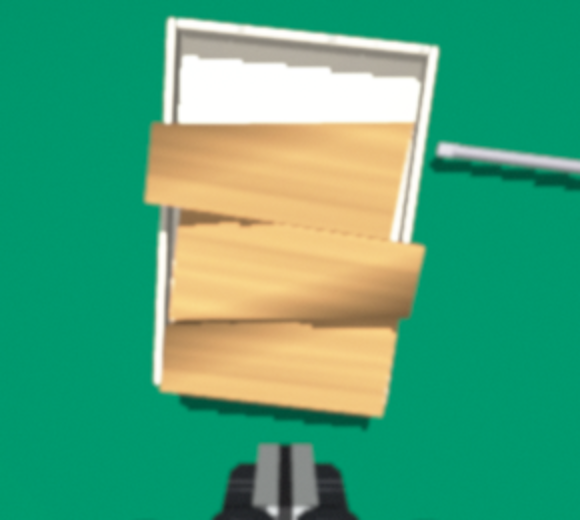

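Both wedges went in off-centre along x. A (upper, head right) has its tail overhanging the left wall at (148,165). B (middle, head left) has its tail overhanging the right wall at (418,280). So the slip correction was wrong. I'll measure the overhangs and nudge each one by its end.

```bash
python3 - <<'E'
from act import *
c,T=pickle.load(open("s2.pkl","rb"))
f=lambda L,z: ray(c,T,[(110+u/2,v/2) for u,v in L],z)[:,:2]
P=f([(170,18),(438,47),(168,125)],.022);d=P[1]-P[0];ty=np.arctan2(d[1],d[0]);yd=np.array([-np.sin(ty),np.cos(ty)])
cen=P[:2].mean(0)-yd*.0965;print("tray",cen.round(4),ty,np.hypot(*d), "side yaw",np.arctan2(*(P[0]-P[2])))
loc=lambda Q:((Q-cen)@rot(ty)*1000).round(1)
for z in(.055,.07):
    print(z,"A tail",loc(f([(153,123),(145,203)],z)).tolist(),"A head",loc(f([(413,123),(392,238)],z)).tolist())
    print("B tail",loc(f([(424,245),(410,318)],z)).tolist(),"B head",loc(f([(172,228),(170,322)],z)).tolist())
print("w0",loc(f([(160,388),(383,416),(394,328)],.054)).tolist())
E
```

```text
tray [ 0.5044 -0.0259] -0.09457681512429396 0.13723729095205098 side yaw 0.07089902744470454
0.055 A tail [[-68.0, 42.3], [-70.6, 5.3]] A head [[55.2, 54.2], [53.0, 0.4]]
B tail [[69.5, -1.4], [68.1, -38.7]] B head [[-56.8, -5.3], [-55.6, -52.8]]
0.07 A tail [[-64.6, 40.4], [-67.1, 5.3]] A head [[52.4, 51.7], [50.3, 0.7]]
B tail [[65.9, -1.1], [64.7, -36.4]] B head [[-54.0, -4.8], [-52.9, -49.9]]
w0 [[-59.6, -89.4], [62.0, -93.5], [60.9, -44.8]]
```

```bash
sed -i 's/^TR=.*/TR=np.array([.5040,-.0255]);TY=-.086/' act.py && cat >> act.py <<'E'
def xpush(x0,x1,y,z=.030):
    o=near([*tw(x0,y),.1]); manip.move_to([*tw(x0,y),.1],o); manip.servo_line([*tw(x0,y),z],rate=.25); b=manip.get_contact_force()
    manip.servo_line([*tw(x1,y),z],rate=.06); print("F",(manip.get_contact_force()-b).round(1),manip.get_time())
    manip.servo_line([*tw(x1+np.sign(x0)*.003,y),z],rate=.1); manip.servo_line([*tw(x1+np.sign(x0)*.003,y),.1],rate=.3)
E
python3 - <<'E'
from act import *
xpush(.084,.070,-.020)
xpush(-.084,-.070,.023)
look("s3")
a=manip.camera("scene");b=manip.camera("side")
i=np.hstack([cv2.resize(a["image"][150:250,200:310],(396,360)),cv2.resize(b["image"][160:250,220:300],(320,360))])
j=cv2.resize(cv2.imread("pics/s3.png"),(265,238));k=np.zeros((598,716,3),np.uint8);k[:360,:716]=i[...,::-1];k[360:,:265]=j
cv2.imwrite("pics/s3b.png",k)
E
```

```text
F [-1.4  1.2 -1. ] 48.2667
F [ 0.3 -0.6  0.2] 50.4083
t 52.425
```

View pics/s3b.png

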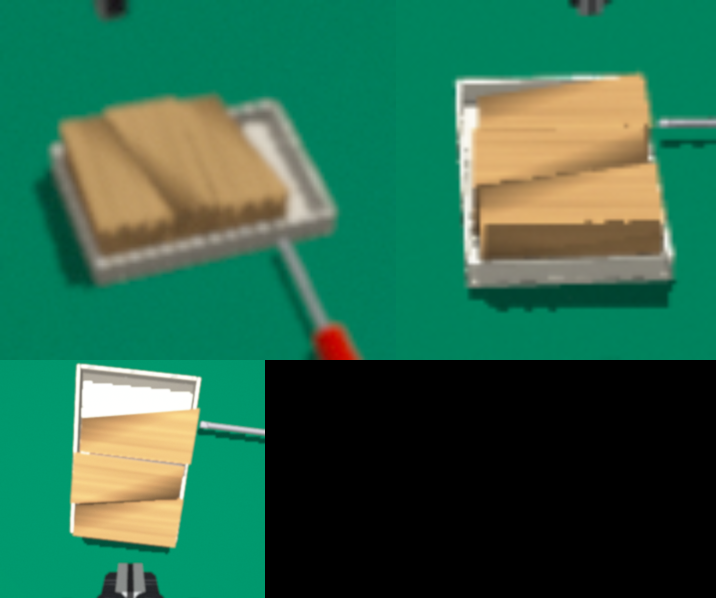

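Both wedges now look flat and seated: in the composite A is at (560,110) and B at (560,155) in the side crop, and the free slot is at (140,395) in the wrist crop. I'll measure that slot from the same picture.

```bash
python3 - <<'E'
from act import *
c,T=pickle.load(open("s3.pkl","rb"));im=c["image"]
w=wood(im);h=cv2.cvtColor(im,cv2.COLOR_RGB2HSV);m=cv2.inRange(h,(0,0,60),(179,70,255))|w
cols=np.arange(205,300,5)
tw_=[np.flatnonzero(w[:200,u])[0] for u in cols];tt=[np.flatnonzero(m[:200,u])[0] for u in cols]
S=ray(c,T,np.c_[cols,tw_],.054)[:,:2];P=ray(c,T,np.c_[cols,tt],.022)[:,:2]
q=max(cv2.findContours(m,0,cv2.CHAIN_APPROX_NONE)[0],key=lambda q:cv2.contourArea(q)*(q.min()>=0)*(abs(q[:,0,0].mean()-250)<60))
p=refine(poly(q),q);C=ray(c,T,p,.022)[:,:2];print(p.round(),C.round(4).tolist())
k=np.polyfit(P[:,0],P[:,1],1);print("rim yaw",np.arctan(k[0]))
i=np.argsort(p[:,1])[:2];top=C[i];yaw=np.arctan(k[0]);yd=np.array([-np.sin(yaw),np.cos(yaw)])
xm=top[:,0].mean();cen=np.array([xm,np.polyval(k,xm)])-yd*.0965;print("tray",cen)
L=(S-cen)@rot(yaw);kk=np.polyfit(L[:,0],L[:,1],1);print("slope angle deg",np.degrees(np.arctan(kk[0])),"slope y at x=0",kk[1],"(nominal .0425)")
g=[np.flatnonzero(w[v,150:340]) for v in range(70,200,15)];print([(v,150+a[0],150+a[-1]) for v,a in zip(range(70,200,15),g) if len(a)])
E
```

```text
[[194.   3.]
 [330.  18.]
 [301. 204.]
 [187. 191.]] [[0.4441, 0.0775], [0.5828, 0.0642], [0.5626, -0.1353], [0.4258, -0.1188]]
rim yaw -0.09348275101404675
tray [ 0.50442668 -0.02515805]
slope angle deg 9.636322165955404 slope y at x=0 0.0460992062133875 (nominal .0425)
[(70, np.int64(199), np.int64(324)), (85, np.int64(197), np.int64(322)), (100, np.int64(194), np.int64(319)), (115, np.int64(190), np.int64(306)), (130, np.int64(190), np.int64(308)), (145, np.int64(188), np.int64(305)), (160, np.int64(193), np.int64(308)), (175, np.int64(191), np.int64(306)), (190, np.int64(190), np.int64(303))]
```

The slope face is at y = 46.1 mm against a nominal 42.5 mm, which leaves only 46.4 mm for a 45 mm wedge. I'll push the stack together, look again, then pick C and photograph it in hand.

```bash
sed -i 's/^TR=.*/TR=np.array([.5044,-.0252]);TY=-.0895/' act.py && python3 - <<'E'
from act import *
r=pickle.load(open("res.pkl","rb"))
push(0.0,.076,.064,.053,f=3.5)
look("s4")
q,y2,z=pick(*r["C"],tw(0,.0675),TY+np.pi,.026)
T=tcpT(manip.get_position(),manip.get_ee_rot());c=manip.camera("wrist");pickle.dump((c,T,q,y2,z),open("hand.pkl","wb"))
a=cv2.imread("pics/s4.png");b=cv2.resize(c["image"][...,::-1],(400,300));k=np.zeros((520,800,3),np.uint8);k[:359,:400]=cv2.resize(a,(400,359));k[:300,400:]=b
cv2.imwrite("pics/s5.png",k);print(manip.get_time())
E
```

```text
y 64.0 F [ 1.  -0.4]
y 62.0 F [0.3 0.8]
y 60.0 F [0.7 1.4]
y 58.0 F [0.2 2.3]
y 56.0 F [0.6 2.5]
y 54.0 F [0.9 3. ]
t 58.2083
width 0.04510078568226515 grip 59.1789645049721
lifted w 0.04460299317051158 [-0.4 -0.6 -2.3] t 61.8
64.1083
```

View pics/s5.png

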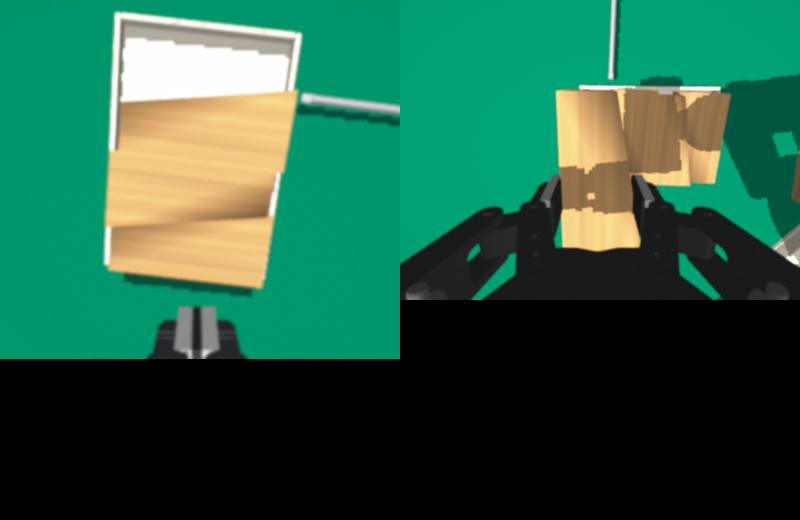

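```bash
cat > calc.py <<'E'
from act import *
c,T,q,y2,z=pickle.load(open("hand.pkl","rb"))
w=wood(c["image"]); M=c["mount"]
zt=-(.05-z)
rows=np.arange(124,215,4); le=[180+np.flatnonzero(w[v,180:260])[0] for v in rows]
cols=np.arange(208,270,4); te=[90+np.flatnonzero(w[90:150,u])[0] for u in cols]
S=ray(c,M,np.c_[le,rows],zt)[:,:2]; E=ray(c,M,np.c_[cols,te],zt)[:,:2]
ks=np.polyfit(S[:,0],S[:,1],1);ke=np.polyfit(E[:,1],E[:,0],1)
print("left px",le[0],le[-1],"square: y_t=%.4f+%.4f x"%(ks[1],ks[0]),"tail: x_t=%.4f + %.4f y"%(ke[1],ke[0]),"res",np.abs(S[:,1]-np.polyval(ks,S[:,0])).max(),np.abs(E[:,0]-np.polyval(ke,E[:,1])).max())
# wedge x axis(heading) in tool frame = -(1,ks0); y axis (left of heading) = +tool y side
a=np.arctan(ks[0]); hx=-np.array([np.cos(a),np.sin(a)]); hy=np.array([-np.sin(a),np.cos(a)])
x=np.linalg.solve(np.array([[-ks[0],1],[1,-ke[0]]]),[ks[1],ke[1]])  # tail/square corner
o=x+hx*.060+hy*.0225; print("corner",x,"wedge origin in tool",o.round(4),"yaw in hand deg",np.degrees(a))
c,T4=pickle.load(open("s4.pkl","rb"));im=c["image"];w=wood(im);h=cv2.cvtColor(im,cv2.COLOR_RGB2HSV);m=cv2.inRange(h,(0,0,60),(179,70,255))|w
cols=np.arange(205,300,5)
S=ray(c,T4,np.c_[cols,[np.flatnonzero(w[:200,u])[0] for u in cols]],.054)[:,:2];P=ray(c,T4,np.c_[cols,[np.flatnonzero(m[:200,u])[0] for u in cols]],.022)[:,:2]
k=np.polyfit(P[:,0],P[:,1],1);yaw=np.arctan(k[0])
v=np.arange(16,60,3);xl=[150+np.flatnonzero(m[r,150:250])[0] for r in v];xr=[150+np.flatnonzero(m[r,150:345])[-1] for r in v]
A=ray(c,T4,np.c_[xl,v],.022)[:,:2];B=ray(c,T4,np.c_[xr[4:],v[4:]],.022)[:,:2]
fa=np.polyfit(A[:,1],A[:,0],1);print("left wall yaw",-np.arctan(fa[0]),"right px",xr)
xc=np.polyval(fa,P[:,1].mean()); 
yd=np.array([-np.sin(yaw),np.cos(yaw)]);xd=np.array([np.cos(yaw),np.sin(yaw)])
# outer -x/+y corner = intersect
yy=np.polyval(k,xc);xx=np.polyval(fa,yy);yy=np.polyval(k,xx);cor=np.array([xx,yy])
cen=cor+xd*.069-yd*.0965;L=(S-cen)@rot(yaw);kk=np.polyfit(L[:,0],L[:,1],1)
print("tray",cen.round(4),yaw,"slope",np.degrees(np.arctan(kk[0])),kk[1])
E
python3 calc.py
```

```text
left px 200 204 square: y_t=-0.0225+0.0022 x tail: x_t=0.0641 + -0.0219 y res 0.0003727349211651229 0.00020417221238157313
corner [ 0.06454253 -0.02238262] wedge origin in tool [ 0.0045 -0.    ] yaw in hand deg 0.12422160917267655
left wall yaw -0.10866395853064821 right px [np.int64(267), np.int64(294), np.int64(320), np.int64(328), np.int64(328), np.int64(328), np.int64(327), np.int64(327), np.int64(326), np.int64(326), np.int64(325), np.int64(325), np.int64(324), np.int64(324), np.int64(323)]
tray [ 0.5032 -0.0291] -0.10122920839806798 slope 9.260485436561991 0.04031995511414504
```

In hand, C is straight (yaw 0.1°), and the TCP sits about 4 mm headward of its origin. The tray is now at (0.503, -0.029) with yaw about -0.105, and the free slot is about 50 mm wide. Now I'll lower C into it and release.

```bash
python3 - <<'E'
from act import *
c,T,q,y2,z=pickle.load(open("hand.pkl","rb"))
p=[.5049,.0375];o=down(y2-.0205)
manip.servo_line([*p,.075],o,rate=.25); b=manip.get_contact_force()
manip.servo_line([*p,.046],rate=.15); f=manip.get_contact_force(); print("dF",(f-b).round(1),manip.get_time())
manip.command_gripper(.06); manip.servo_line([*p,.08],rate=.3)
a=manip.camera("scene");s=manip.camera("side");pickle.dump((a,s),open("ss6.pkl","wb"));print(manip.get_time(),manip.get_position())
E
```

```text
dF [ 0.4 -0.2 -0.3] 65.0583
65.725 [0.5047768  0.03748448 0.08004703]
```

The lowering met no contact force. Now a guarded press with closed fingers to make sure it's seated.

```bash
python3 - <<'E'
from act import *
p=[.5079,.0375]
manip.command_gripper(.0)
b=manip.get_contact_force()[2]; zs=.058
manip.servo_line([*p,zs],rate=.15)
while 1:
    f=manip.get_contact_force()[2]-b; t=manip.get_time(); print(round(zs,3),round(f,1),round(t,2))
    if f>6 or zs<.043 or t>68.6: break
    zs-=.003; manip.servo_line([*p,zs],rate=.06)
manip.servo_line([*p,.13],rate=.3)
a=manip.camera("side");c=manip.camera("scene");pickle.dump((c,a),open("ss7.pkl","wb"));print(manip.get_time())
for n,i in(("scene",c),("side",a)):
    k,l,s,ce=cv2.connectedComponentsWithStats(wood(i["image"]))
    for j in range(1,k):
        if s[j,4]>1500 and s[j,4]<20000: print(n,ce[j].round(),s[j])
E
```

```text
0.058 1.7 66.62
0.055 -0.3 66.88
0.052 0.6 67.12
0.049 0.5 67.38
0.046 1.1 67.62
0.043 18.9 67.88
68.4167
scene [252. 197.] [ 217  173   73   49 2458]
side [261. 199.] [ 238  172   49   54 2347]
```

```bash
python3 -c "
from rig import manip
print(manip.sign_off(),manip.get_time())"
```

```text
the job is handed in; nothing more can be done
the job is handed in; nothing more can be done
```

The job was handed in at about 68.4 s of 72 s with all three loose wedges in the small tray, packed head to tail with wedge_0; the last wedge's seating was confirmed only by its press-down height, because I had used all 10 picture views, and no verdict came back.

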